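Get the big microscope objective out for cleaning

ROBOT

A 6-joint arm with a two-finger parallel gripper is mounted at the origin on the work surface. World frame = base frame: x ahead of the robot, y to its left, z up, the work surface at z = 0. Lengths are in m, angles in rad, forces in N, time in s.
With the tool pointing down it reaches from about 0.35 to 0.775 m from the base axis. Payload 7.3 kg.
Tool frame: the origin (TCP) lies at the very end of the fingers, on their centre line; the grasp point (between the pads) lies 19 mm behind it (pinch_z is the distance from the TCP to the grasp point, in m); z points along the fingers, y is the line along which they close (so a half turn about z gives the same grasp; the last joint's range is limited). The gripper opens to 92 mm and grips with 3 to 60 N. Pads are 19 mm wide; open, the fingers measure 130 mm over their backs; the gripper's body (75 mm by 190 mm) begins 47 mm behind the grasp point.
Start: joints at [-1.354, 0.342, 1.524, -0, 1.275, -0.146], TCP at [0.186, -0.491, 0.227] pointing down, gripper open.
Joint ranges: [-2.53, 2.53], [-0.77, 2.02], [0.04, 2.7], [-1, 4.14], [0.28, 2.66], [-3.11, 3.11]. Speed limits (rad/s): [2.57, 2.57, 3.14, 3.14, 3.14, 3.14].

INTERFACE

Orientations are given as [roll, pitch, yaw] about the fixed x, y, z axes, in that order (R = Rz(yaw) Ry(pitch) Rx(roll)).
In Python, from cell import * gives the robot as it stands.
- The arm moves only by the tool arm_command, never from a script. Its arguments are lists of equal length, an entry for each row: "fingers": the gripper command: -1 is fully open, 1 is shut, values between are in proportion; "travel": the shift along the tool's x, y, z in m, a list of three; "dr": the turn, a rotation vector about the tool's x, y, z in degrees, a list of three. In form: {"fingers": [fingers, ...], "travel": [[x, y, z], ...], "dr": [[wx, wy, wz], ...]}. A call has 1 to 8 rows; each row is the pose to reach, as a shift and turn from the pose commanded when the call began, along the tool's axes at that moment; what a row does not reach only later rows make up. A row lasts 1/12 s, in which the tool goes at most 41.7 mm and 7.16 degrees, less where a joint would pass 70% of its speed; a pose out of reach is approached as far as the arm can. A call with a gripper value outside its range is refused whole. The fingers move at their own pace and stop on an object; "squeeze" is the grip in N (left out, the last holds). Time passes only in rows, so rows that repeat a pose let the fingers close. It gives the time, the measured TCP pose, the force, the opening and the grip force at its end, in the units of the state.
- observe(): the state, without advancing time (a new reading comes with each control period).
- read_camera(name): name is "side" or "top" or "wrist"; returns a dict with "color" (480x640x3 uint8, blue, green, red), "z_map" (480x640 float32, m along the optical axis (not along the pixel's ray), 0 where there is no reading), "fx", "fy", "cx", "cy" (pixels), "R" (3x3) and "t" (3): a world point X has camera coordinates R X + t. Camera axes: x right, y down, z forward; pixel columns grow to the right and rows downward; lengths in m; the calibration is good to about 2 mm. A picture is of the moment at which its call begins.
- hand_in(): hands the job in; it is judged then, once.
The state is a dict: "time": time; "qpos": joint angles; "qvel": joint speeds; "joint_efforts": joint torques, N m; "tool_pos": TCP position; "tool_rot": TCP orientation; "contact_force": force on the tool from outside, world axes, zero at the start; "torque": the same for the moment, N m; "opening": finger opening in m; "grip_force": force on a finger pad.
Only numpy, scipy, OpenCV 4.12 (cv2) and the standard library are available. Lean on these libraries where they do the work, as an engineer would, in place of code of your own. Each camera call takes 0.05 s, during which the arm holds its last target. There are 200 camera calls.

TASK

Get the larger of the two microscope objectives ready for cleaning: swing the clear lid of the case right back past vertical so that it stays open, lift the dust cap off the larger objective and lay it, open side down, fully into the large round recess in the case's foam, and stand the bare objective upright, glass up, on a free spot wholly inside the steel tray. Set the objective down gently and never lay it over. Leave the smaller objective in its nest with its cap on, and do not push aside or knock over anything else.

Things in the scene. Friction and masses are not known exactly. Their poses are not given: they have to be found in the camera images.
- case: Grey plastic case, fixed on the bench: base 164 mm (x) by 204 mm (y), rim 48 mm high, 100 mm high when shut. Origin: centre of its underside; x points from the front (pull tab) to the hinge at the back, y left, z up. Firm grey foam, top at 45 mm: two objective nests (60 mm wide, 25 mm deep) at x -39, y +-50 mm, two empty cap recesses (10 mm deep) at x +39, y +50 (large) and -50 mm (small).
- case_lid (a joint): Hinge of the clear clamshell lid, rad: 0 = shut, 1.57 = on edge, 1.9 = stop, leaning back. Slack, slightly damped, no latch: it falls shut if let go below about 1.1 rad, and back to the stop by itself, softly, from about 1.3 rad on. Lid weighs 0.25 kg; raising it at the tab takes about 1.5 N.
- lid_tab (a point): Centre of the grey pull tab at the middle of the lid's front edge, moving with the lid: 30 mm long (along the case's x when shut), 40 mm wide (y), 10 mm thick, sticking straight out of the front wall, free space below. When shut it is 56 mm above the bench and 97 mm in front of the case's centre. Pinch it across its 40 mm width or hook it from below.
- lid_hinge (a point): Middle of the lid's hinge axis (parallel to the case's y), at the case's back edge, 48 mm above the bench. The lid is a shell 164 by 204 mm, 51 mm deep, 3 mm walls, hinged at its lower back edge; when shut the tab's centre lies 179 mm in front of and 8 mm above the axis.
- well_large (a point): Centre of the floor of the large cap recess (67 mm wide, 10 mm deep) in the case's foam, 35 mm above the bench.
- objective_large: The larger objective: black metal barrel 56 mm in diameter, 66 mm tall, steel mount ring at the bottom, glass flush in its flat top, 0.3 to 0.55 kg. Origin: centre of its underside, z up the barrel to the glass. It starts in either of the two nests, standing 20 mm above the bench, upper 41 mm above the foam, 2 mm play all round.
- cap_large: Black round dust cap of the larger objective: 63 mm outside diameter, 24 mm tall, closed top 4 mm thick, open below (inside 58.6 mm wide, 20 mm deep), about 30 g. Origin: centre of its open lower rim, z up. It sits loosely over the objective's top, its rim 46 mm above the objective's underside; it lifts straight off without any grip.
- objective_small: The smaller objective, in the other nest: mount flange 56 mm wide, barrel 42 mm in diameter, 50 mm tall. Origin: centre of its underside. To be left alone.
- cap_small: Its dust cap, 50 mm in diameter, 22 mm tall, standing 54 mm above the nest floor at its top (74 mm above the bench). Origin: centre of its lower rim. To be left on.
- tray: Open stainless steel tray, fixed on the bench, 180 mm (x) by 260 mm (y), walls 3 mm thick and 18 mm high, floor 3 mm above the bench. Origin: centre of its underside, axes along its sides. The case and the tray stand on either side of the middle, either way round.
- blower: Black rubber blower bulb standing in the tray near one end: 54 mm wide, 91 mm tall with its thin nozzle. Origin: centre of its underside. Loose, light.
- dropper: Amber dropper bottle standing in the tray near the other end: 38 mm wide, 88 mm tall. Origin: centre of its underside. Loose, light.
- spray: White trigger spray bottle standing on the bench between the case and the tray: 72 mm wide body, 200 mm tall, its head reaching 60 mm from the axis along its x. Origin: centre of its underside. Loose.
- dishes: Stack of clear culture dishes in front of the robot, 62 mm wide, 46 mm tall. Origin: centre of its underside. Loose, light.
- wipes: White wipes canister at the back of the bench, 98 mm wide, 191 mm tall. Origin: centre of its underside. Loose.
- beaker: Empty glass beaker at the left, 80 mm wide, 95 mm tall. Origin: centre of its underside. Loose.
- eyepiece: Black eyepiece standing on the bench at the right, 42 mm wide, 70 mm tall. Origin: centre of its underside. Loose.

How it is judged:
By the outcome, as a careful person would: the job done as asked, in the order asked, and still so for the second after the job is handed in, with the robot touching nothing.
It also fails if it takes over 64 s, if anything falls off the work surface, if the arm or the gripper's body presses on something with over 40 N, if the wrist force passes 120 N, or if a joint passes its speed limit or range.

## Working session

There is one attempt and no reset: what is moved stays moved. The work goes in short steps, Python scripts to look and compute and a tool call to move; the robot and the scene stay as the last step left them, time stands still between calls to the robot, and variables do not carry over. Pictures are saved under pics/ and viewed, at most 10 in all, crops included, and the job is handed in when it is done.

Besides the shell and the picture viewer there is one more tool, called after "Emit:" as a command line: name --argument value ..., lists and objects as JSON in quotes. arm_command: Moves the arm, as the interface text tells. Its arguments: {"type":"object","properties":{"fingers":{"type":"array","items":{"type":"number"}},"travel":{"type":"array","items":{"type":"array","items":{"type":"number"}}},"dr":{"type":"array","items":{"type":"array","items":{"type":"number"}}},"squeeze":{"type":"number"}},"required":["fingers","travel","dr"]}

```bash
ls; mkdir -p pics
python3 - <<'E'
from cell import *
import cv2,numpy as np
s=observe();print(s)
ims=[]
for n in("side","top"):
    c=read_camera(n);np.savez(f'{n}.npz',**c)
    cv2.imwrite(f'pics/{n}0.png',c["color"]);print(n,c["fx"],c["cx"],c["cy"],np.round(c["R"],3),np.round(c["t"],3), -c["R"].T@c["t"])
E
```

```text
pics
{'time': 0.0, 'qpos': array([-1.35403461e+00,  3.42761798e-01,  1.52503892e+00,  1.66357673e-05,
        1.27540051e+00, -1.45993845e-01]), 'qvel': array([-0.00068688,  0.00011442, -0.00072267,  0.00026507,  0.00036864,
        0.00019903]), 'joint_efforts': array([ 1.84697296e-04, -4.31239700e+01, -2.44219244e+01,  7.15863146e-02,
        5.58734138e-02, -1.38869527e-04]), 'tool_pos': array([ 0.18623505, -0.49041131,  0.22601705]), 'tool_rot': array([-3.14000351e+00, -2.49745952e-04,  3.62750512e-01]), 'contact_force': array([-0.45751786, -0.28873336, -1.02858636]), 'torque': array([-0.00259739,  0.00575019, -0.00447252]), 'grip_force': 0.0, 'opening': 0.09183817052140968}
side 527.9587389991451 322.5035383672691 228.37952366900132 [[-0.715 -0.699  0.007]
 [-0.386  0.387 -0.838]
 [ 0.583 -0.602 -0.546]] [0.397 0.268 1.223] [-0.32533783  0.90989412  0.88959278]
top 479.1839714494531 313.1003213901992 244.87049789243486 [[-0.006 -1.    -0.003]
 [-0.991  0.007 -0.137]
 [ 0.137  0.002 -0.991]] [0.004 0.558 1.287] [ 0.37697848 -0.0016592   1.35146022]
```

View pics/top0.png

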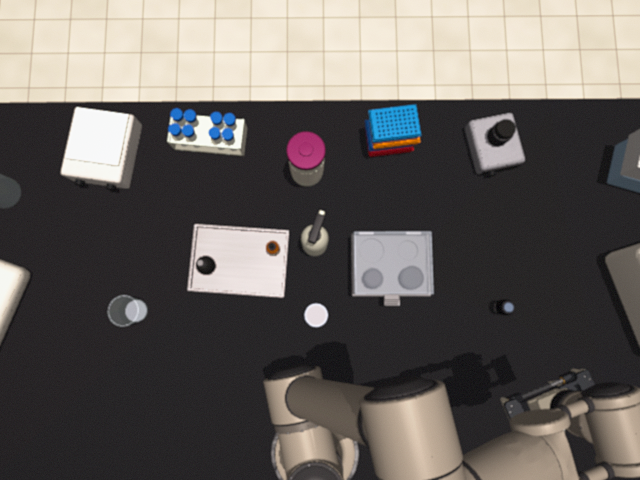

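View pics/side0.png

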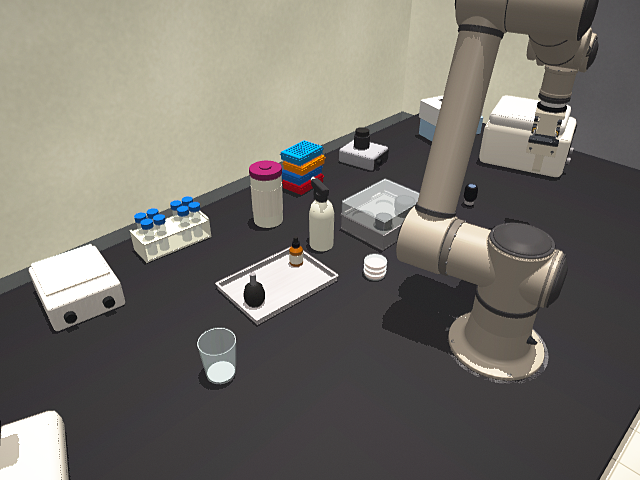

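The top view shows the case at right: outline about (351–434, 232–297), tab at (392,300), large cap in its right nest (411,277), small one at (372,278), large recess (372,250). The tray is at left (188–288, 225–297) with the blower at (205,265) and the dropper at (273,248). The spray is at (315,240) and the dishes at (316,315).

```bash
cat > h.py <<'E'
import numpy as np,cv2
def ray(c,u,v,z):
    R,t=np.array(c["R"]),np.array(c["t"]);o=-R.T@t
    d=R.T@np.array([(u-c["cx"])/c["fx"],(v-c["cy"])/c["fy"],1.]);return o+d*(z-o[2])/d[2]
def proj(c,X):
    p=np.array(c["R"])@X+np.array(c["t"]);return c["fx"]*p[0]/p[2]+c["cx"],c["fy"]*p[1]/p[2]+c["cy"]
E
python3 - <<'E'
from h import *
c=dict(np.load('top.npz'));im=c["color"]
g=im.min(2)
def comp(box,lo):
    x0,y0,x1,y1=box;m=np.zeros(g.shape,np.uint8);m[y0:y1,x0:x1]=(g[y0:y1,x0:x1]>lo)*255
    cs,_=cv2.findContours(m,cv2.RETR_EXTERNAL,cv2.CHAIN_APPROX_NONE);return max(cs,key=cv2.contourArea)
for n,b,lo,z in(("case",(340,220,445,297),75,.048),("tray",(180,215,296,305),90,.018)):
    k=comp(b,lo);r=cv2.minAreaRect(k);p=cv2.boxPoints(r);print(n,r);print(np.round([ray(c,*q,z)for q in p],4))
for n,uv,z in(("tab",(392,300.5),.061),("capL",(411,277),.09),("capS",(372,278),.074),("wellL",(372,250),.045),("blower",(205,265),.03),("dropper",(273,248),.05),("spray",(315,240),.1),("dishes",(316,315),.046),("eyepiece",(505,307),.07)):
    print(n,ray(c,*uv,z).round(4))
z=c["z_map"]
for u,v in((392,300),(411,277),(240,260),(392,260),(316,210)):
    d=z[v,u];R,t=c["R"],c["t"];print(u,v,(R.T@(np.array([(u-c["cx"])/c["fx"]*d,(v-c["cy"])/c["fy"]*d,d])-t)).round(3))
cv2.imwrite('pics/crop.png',np.hstack([cv2.resize(im[205:325,340:440],None,fx=4,fy=4,interpolation=2),cv2.resize(im[205:325,230:330],None,fx=4,fy=4,interpolation=2)]))
E
```

```text
case ((392.4999694824219, 263.5), (80.99998474121094, 64.99998474121094), 0.0)
[[ 0.4168 -0.1037  0.048 ]
 [ 0.595  -0.1068  0.048 ]
 [ 0.5934 -0.3299  0.048 ]
 [ 0.4153 -0.3227  0.048 ]]
tray ((237.8578643798828, 259.9898376464844), (97.89344787597656, 68.39716339111328), 4.085616588592529)
[[0.4355 0.3525 0.018 ]
 [0.6278 0.3444 0.018 ]
 [0.6059 0.0681 0.018 ]
 [0.4145 0.0815 0.018 ]]
tab [ 0.4037 -0.2094  0.061 ]
capL [ 0.4642 -0.2565  0.09  ]
capS [ 0.4633 -0.1558  0.074 ]
wellL [ 0.5422 -0.1611  0.045 ]
blower [0.5054 0.3004 0.03  ]
dropper [0.5489 0.1106 0.05  ]
spray [ 0.5629 -0.0045  0.1   ]
dishes [ 0.3665 -0.0059  0.046 ]
eyepiece [ 0.3844 -0.5067  0.07  ]
392 300 [ 0.405 -0.209  0.062]
411 277 [ 0.464 -0.255  0.098]
240 260 [0.522 0.208 0.001]
392 260 [ 0.508 -0.206  0.1  ]
316 210 [ 0.666 -0.008 -0.006]
```

View pics/crop.png

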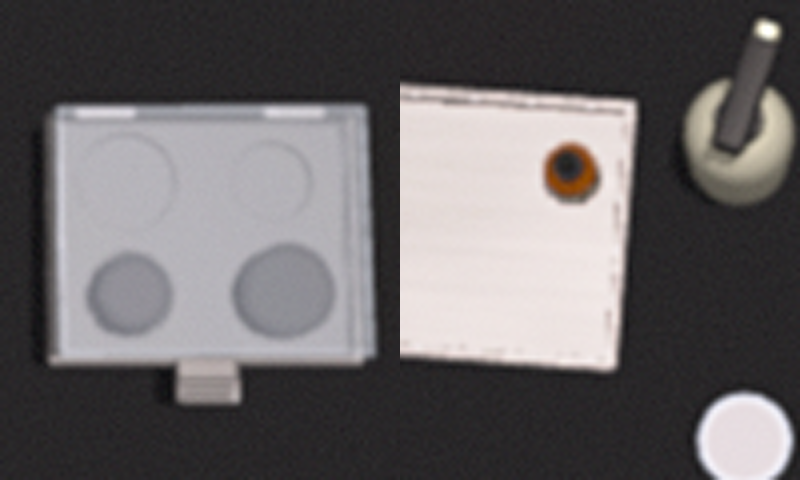

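Emit:
arm_command --fingers '[-1,-1,-1,-1,-1,-1,-1,-1]' --travel '[[0.037,-0.023,0.008],[0.074,-0.047,0.016],[0.111,-0.07,0.025],[0.148,-0.094,0.033],[0.185,-0.117,0.041],[0.222,-0.14,0.05],[0.26,-0.164,0.058],[0.298,-0.188,0.067]]' --dr '[[0,0,3],[0,0,6],[0,0,9],[0,0,12],[0,0,15],[0,0,18],[0,0,20.8],[0,0,20.8]]'

```text
time: 0.77
tool_pos: [0.3839, -0.2273, 0.1642]
tool_rot: [3.142, 0.0, -0.003]
contact_force: [1.0, -0.1, 0.9]
opening: 0.0921
grip_force: 0.0
```

Emit:
arm_command --fingers '[-1,-1]' --travel '[[0,0,0],[0,0,0]]' --dr '[[0,0,0],[0,0,0]]'

```text
time: 0.93
tool_pos: [0.3839, -0.2271, 0.164]
tool_rot: [-3.141, 0.001, 0.005]
contact_force: [-0.9, -0.1, -0.3]
opening: 0.0921
grip_force: 0.0
```

```bash
cat > w.py <<'E'
import sys
from cell import *
from h import *
def snap(n,cam="wrist"):
    c=read_camera(cam);np.savez(f'{n}.npz',**c);cv2.imwrite(f'pics/{n}.png',c["color"])
    s=observe();print(s["time"],s["tool_pos"].round(4),s["tool_rot"].round(4),"F",s["contact_force"].round(2),"op",round(s["opening"],4),"grip",s["grip_force"]);return c
if __name__=="__main__":snap(*sys.argv[1:])
E
python3 w.py w1
```

```text
0.9833 [ 0.3835 -0.2286  0.1643] [-3.1416e+00  8.0000e-04  2.5000e-03] F [ 0.01 -0.58  0.73] op 0.0917 grip 0.0
```

View pics/w1.png

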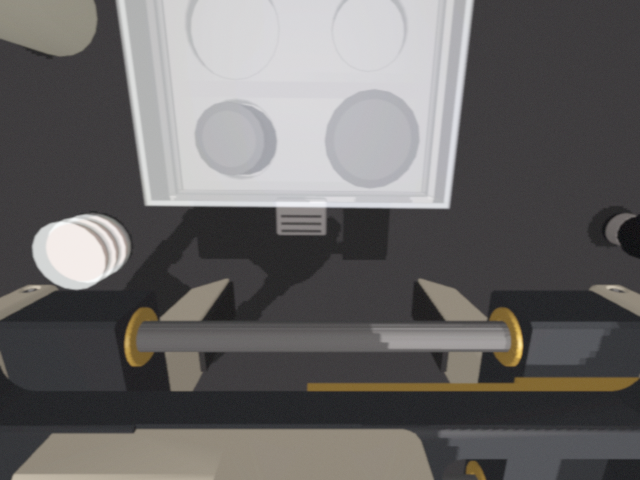

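The wrist view shows the tab at (277–327, 205–236), centre (302,220). The lid's front top edge runs from (148,206) to (448,208), and the large cap is at about (372,139).

Run:
```python
from h import *
c=dict(np.load('w1.npz'))
for n,uv,z in(("tab",(302,220),.061),("tabL",(277,236),.061),("tabR",(327,236),.061),("fl",(148,206),.1),("fr",(448,208),.1),("capL",(372,139),.09),("capS",(233,140),.074),("wL",(235,32),.045)):print(n,ray(c,*uv,z).round(4))
```

```text
tab [ 0.4024 -0.2099  0.061 ]
tabL [ 0.3891 -0.1895  0.061 ]
tabR [ 0.3893 -0.23    0.061 ]
fl [ 0.4201 -0.109   0.1   ]
fr [ 0.4197 -0.3108  0.1   ]
capL [ 0.4639 -0.2591  0.09  ]
capS [ 0.4631 -0.1625  0.074 ]
wL [ 0.5389 -0.1618  0.045 ]
```

Emit:
arm_command --fingers '[-1,-1,-1,-1,-1,-1]' --travel '[[0.007,-0.009,0.01],[0.014,-0.018,0.04],[0.014,-0.018,0.07],[0.014,-0.018,0.1],[0.014,-0.018,0.117],[0.014,-0.018,0.117]]' --dr '[[0,0,0],[0,0,0],[0,0,0],[0,0,0],[0,0,0],[0,0,0]]' --squeeze 8

```text
time: 1.48
tool_pos: [0.3947, -0.2114, 0.0447]
tool_rot: [-3.138, 0.005, -0.003]
contact_force: [-0.7, -0.1, -0.9]
opening: 0.0918
grip_force: 0.0
```

Emit:
arm_command --fingers '[0.4,0.4,0.4,0.4,0.4,0.4,0.4,0.4]' --travel '[[0,0,0],[0,0,0],[0,0,0],[0,0,0],[0,0,0],[0,0,0],[0,0,0],[0,0,0]]' --dr '[[0,0,0],[0,0,0],[0,0,0],[0,0,0],[0,0,0],[0,0,0],[0,0,0],[0,0,0]]'

```text
time: 2.15
tool_pos: [0.3973, -0.2107, 0.0477]
tool_rot: [-3.141, 0.0, -0.0]
contact_force: [6.0, 15.9, 4.4]
opening: 0.0435
grip_force: 8.0
```

Emit:
arm_command --fingers '[0.4,0.4,0.4,0.4]' --travel '[[0,-0.001,0],[0,-0.0018,0],[0,-0.0018,0],[0,-0.0018,0]]' --dr '[[0,0,0],[0,0,0],[0,0,0],[0,0,0]]'

```text
time: 2.48
tool_pos: [0.3973, -0.2089, 0.0476]
tool_rot: [-3.141, 0.0, -0.0]
contact_force: [1.4, 5.6, 3.8]
opening: 0.0401
grip_force: 8.0
```

Emit:
arm_command --fingers '[0.4,0.4,0.4,0.4,0.4,0.4,0.4,0.4]' --travel '[[0.0005,0,-0.009],[0.0017,0,-0.0185],[0.0053,0,-0.0368],[0.0107,0,-0.0546],[0.0178,0,-0.0718],[0.0266,0,-0.0881],[0.037,0,-0.1035],[0.0489,0,-0.1178]]' --dr '[[0,0,0],[0,0,0],[0,0,0],[0,0,0],[0,0,0],[0,0,0],[0,0,0],[0,0,0]]'

```text
time: 3.15
tool_pos: [0.4456, -0.209, 0.1665]
tool_rot: [-3.141, 0.002, -0.0]
contact_force: [1.6, 2.2, -4.0]
opening: 0.0399
grip_force: 8.0
```

Emit:
arm_command --fingers '[0.4,0.4,0.4,0.4,0.4,0.4,0.4,0.4]' --travel '[[0.0132,0,-0.0131],[0.0277,0,-0.0247],[0.0432,0,-0.0349],[0.0597,0,-0.0434],[0.077,0,-0.0503],[0.0949,0,-0.0554],[0.1131,0,-0.0587],[0.125,0,-0.0598]]' --dr '[[0,0,0],[0,0,0],[0,0,0],[0,0,0],[0,0,0],[0,0,0],[0,0,0],[0,0,0]]'

```text
time: 3.82
tool_pos: [0.5724, -0.2096, 0.2263]
tool_rot: [3.141, -0.001, 0.0]
contact_force: [-1.2, 0.5, 2.1]
opening: 0.0402
grip_force: 8.0
```

Emit:
arm_command --fingers '[0.4,0.4]' --travel '[[0,0,0],[0,0,0]]' --dr '[[0,0,0],[0,0,0]]'

```text
time: 3.98
tool_pos: [0.5718, -0.2096, 0.2263]
tool_rot: [3.14, -0.002, 0.0]
contact_force: [0.4, 2.0, 4.4]
opening: 0.0396
grip_force: 8.0
```

```bash
python3 w.py side1 side
```

```text
4.0333 [ 0.5714 -0.2096  0.2262] [ 3.1406e+00 -1.4000e-03  2.0000e-04] F [0.75 2.23 4.65] op 0.0396 grip 8.000709190964699
```

View pics/side1.png

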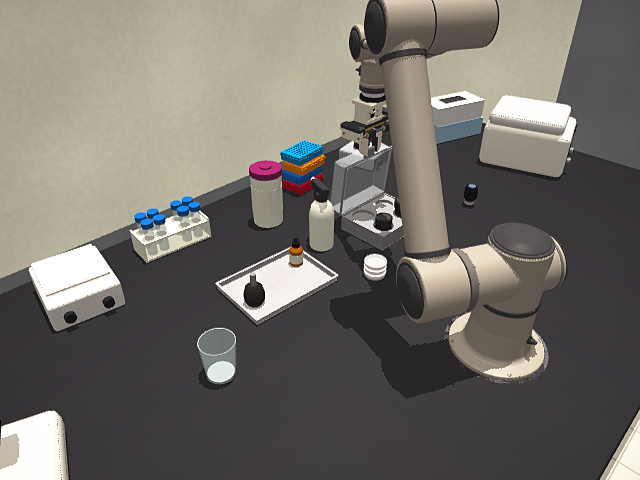

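The lid stands about on edge, the tab pinched in the gripper at (368,135). Push it past vertical, then release.

Emit:
arm_command --fingers '[0.4,0.4,-0.5,-1,-1,-1,-1,-1]' --travel '[[0.012,0,0],[0.022,0,0.0],[0.022,0,0],[0.022,0,0],[0.022,0,0],[0.022,0,-0.02],[0.022,0,-0.05],[0.0,0,-0.08]]' --dr '[[0,0,0],[0,0,0],[0,0,0],[0,0,0],[0,0,0],[0,0,0],[0,0,0],[0,0,0]]'

```text
time: 4.7
tool_pos: [0.5717, -0.2094, 0.3043]
tool_rot: [-3.14, 0.002, 0.0]
contact_force: [-0.4, -0.9, 0.1]
opening: 0.0755
grip_force: 0.0
```

Emit:
arm_command --fingers '[-1,-1,-1,-1,-1,-1,-1,-1]' --travel '[[-0.03,0.01,0.01],[-0.06,0.02,0.02],[-0.09,0.03,0.04],[-0.115,0.04,0.065],[-0.13,0.05,0.09],[-0.13,0.05,0.1],[-0.13,0.05,0.1],[-0.13,0.05,0.1]]' --dr '[[0,0,0],[0,0,0],[0,0,0],[0,0,0],[0,0,0],[0,0,0],[0,0,0],[0,0,0]]'

```text
time: 5.37
tool_pos: [0.4415, -0.2595, 0.2057]
tool_rot: [3.141, -0.0, -0.001]
contact_force: [0.3, -0.1, -0.2]
opening: 0.0916
grip_force: 0.0
```

```bash
python3 w.py w2; python3 w.py top1 top
python3 - <<'E'
import cv2,numpy as np
a=cv2.imread('pics/w2.png');b=cv2.imread('pics/top1.png')[190:340,270:470]
b=cv2.resize(b,None,fx=2,fy=2);o=np.zeros((480,400,3),np.uint8);o[:300]=b
cv2.imwrite('pics/v2.png',np.hstack([cv2.resize(a,(400,300)),o[:300]]))
E
```

```text
5.4167 [ 0.4422 -0.2596  0.2063] [ 3.1404e+00 -1.7000e-03  0.0000e+00] F [-0.06  0.9   0.86] op 0.0921 grip 0.0
5.4667 [ 0.4424 -0.2596  0.2065] [ 3.14e+00 -2.10e-03  5.00e-04] F [ 0.03 -0.41  0.11] op 0.092 grip 0.0
```

View pics/v2.png

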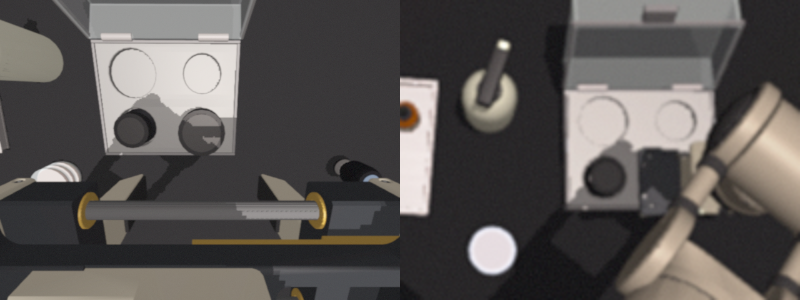

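The wrist view (left) shows the lid open and leaning back, the large cap at about (322,208) in full-picture pixels and the large recess at (213,117). Fit both more exactly.

Run:
```python
from h import *
c=dict(np.load('w2.npz'));im=c["color"];g=cv2.GaussianBlur(cv2.cvtColor(im,6),(5,5),0)
# case-foam based: expected radii in px
o=-c["R"].T@c["t"];print("cam",o.round(3))
for n,X,r,z in(("cap",(.463,-.259,.09),.0315,.09),("well",(.540,-.160,.045),.0335,.045),("wellS",(.540,-.26,.045),.027,.045)):
    u,v=proj(c,np.array(X));rp=r*c["fx"]/(o[2]-z)
    x0,y0=int(u-rp-25),int(v-rp-25);R=int(2*rp+50);sub=g[max(y0,0):y0+R,x0:x0+R]
    h=cv2.HoughCircles(sub,cv2.HOUGH_GRADIENT_ALT,1.5,20,param1=80,param2=.5,minRadius=int(rp*.75),maxRadius=int(rp*1.25))
    print(n,round(u),round(v),round(rp,1))
    if h is not None:
        for q in h[0][:4]:print("  ",q,ray(c,q[0]+x0,q[1]+max(y0,0),z).round(4))
d=c["z_map"];
for u,v in((322,208),(213,117),(218,205)):
    Z=d[v,u];print((c["R"].T@(np.array([(u-c["cx"])/c["fx"]*Z,(v-c["cy"])/c["fy"]*Z,Z])-c["t"])).round(3))
cv2.imwrite('pics/v3.png',cv2.resize(im[60:260,140:400],None,fx=3,fy=3,interpolation=2))
```

```text
cam [ 0.517 -0.26   0.365]
cap 323 214 38.4
   [63.      60.      35.65472] [ 0.466  -0.2585  0.09  ]
well 212 120 35.1
   [61.5      55.5      37.586636] [ 0.5442 -0.1613  0.045 ]
wellS 324 119 28.3
   [52.5      51.       30.845037] [ 0.542  -0.2589  0.045 ]
[ 0.468 -0.258  0.091]
[ 0.543 -0.158  0.037]
[ 0.468 -0.168  0.076]
```

View pics/v3.png

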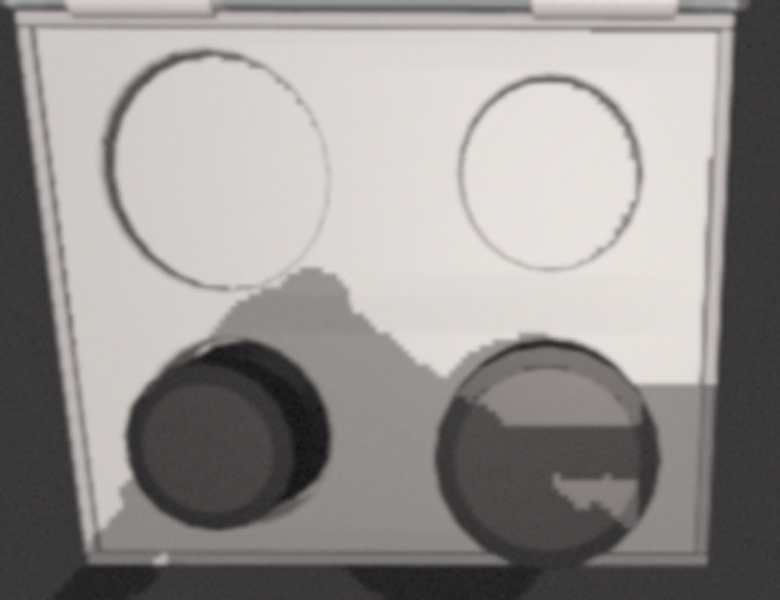

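Emit:
arm_command --fingers '[-1,-1,-1,-1,-1,-1,-1]' --travel '[[0.011,0,0.03],[0.022,0,0.06],[0.022,0,0.09],[0.022,0,0.11],[0.022,0,0.12],[0.022,0,0.126],[0.022,0,0.126]]' --dr '[[0,0,0],[0,0,0],[0,0,0],[0,0,0],[0,0,0],[0,0,0],[0,0,0]]' --squeeze 6

```text
time: 6.05
tool_pos: [0.4637, -0.2593, 0.0791]
tool_rot: [-3.142, 0.0, 0.0]
contact_force: [0.1, -0.2, 0.6]
opening: 0.092
grip_force: 0.0
```

Emit:
arm_command --fingers '[0,0,0,0,0,0,0,0]' --travel '[[0,0,0],[0,0,0],[0,0,0],[0,0,0],[0,0,0],[0,0,0],[0,0,0],[0,0,0]]' --dr '[[0,0,0],[0,0,0],[0,0,0],[0,0,0],[0,0,0],[0,0,0],[0,0,0],[0,0,0]]'

```text
time: 6.72
tool_pos: [0.4635, -0.2597, 0.0798]
tool_rot: [3.141, -0.001, -0.0]
contact_force: [-0.9, 0.6, 5.1]
opening: 0.0634
grip_force: 6.0
```

Emit:
arm_command --fingers '[0,0,0,0,0,0,0,0]' --travel '[[0,0,-0.005],[0,0,-0.012],[0,0,-0.022],[0,0,-0.034],[0,0,-0.048],[0,0,-0.06],[0,0,-0.07],[0,0,-0.07]]' --dr '[[0,0,0],[0,0,0],[0,0,0],[0,0,0],[0,0,0],[0,0,0],[0,0,0],[0,0,0]]'

```text
time: 7.38
tool_pos: [0.4642, -0.2602, 0.1518]
tool_rot: [3.139, -0.004, -0.0]
contact_force: [0.8, -0.9, 0.3]
opening: 0.0635
grip_force: 6.0
```

```bash
python3 w.py w3
```

```text
7.4333 [ 0.4637 -0.2598  0.1505] [ 3.1399e+00 -2.1000e-03 -2.0000e-04] F [-0.11  0.3  -0.88] op 0.0635 grip 5.9999730018898845
```

View pics/w3.png

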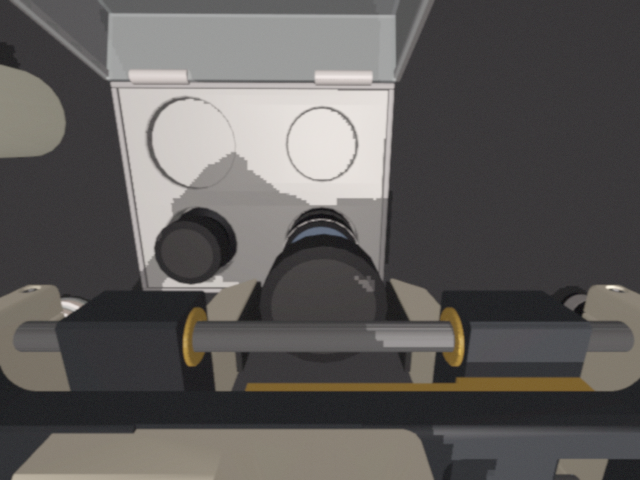

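The cap is held: top face spanning (264–387, 236–355), centre about (325,296), with the bare glass visible below at (322,235). The large recess is at (149–236, 97–188), centre about (193,142).

Run:
```python
from h import *
c=dict(np.load('w3.npz'))
for n,uv,z in(("cap",(325.5,296),.1605),("capleft",(264,296),.1605),("capright",(387,296),.1605),("well",(192.5,142.5),.045),("wS",(322,145),.045),("hf",(143,289),.048),("hr",(386,289),.048)):print(n,ray(c,*uv,z).round(4))
```

```text
cap [ 0.4691 -0.2613  0.1605]
capleft [ 0.4691 -0.2312  0.1605]
capright [ 0.469  -0.2915  0.1605]
well [ 0.5427 -0.161   0.045 ]
wS [ 0.5408 -0.2595  0.045 ]
hf [ 0.4234 -0.1071  0.048 ]
hr [ 0.4231 -0.3139  0.048 ]
```

Run:
```python
from h import *
c=dict(np.load('w3.npz'));g=cv2.cvtColor(c["color"],6);d=c["z_map"]
for v in range(222,322,3):
    Z=d[v,325];X=c["R"].T@(np.array([(325-c["cx"])/c["fx"]*Z,(v-c["cy"])/c["fy"]*Z,Z])-c["t"]);print(v,int(g[v,320:330].mean()),X.round(4),end=" | ")
print()
for v in range(262,324,6):
    r=g[v].astype(int);P=[]
    Z=d[v];m=[u for u in range(240,410) if 0<Z[u]<Z[300]+.006 and Z[u]>Z[300]-.006];print(v,m[0],m[-1],end=" | ")
```

```text
222 40 [ 0.4901 -0.2616  0.0874] | 225 42 [ 0.4879 -0.2616  0.0869] | 228 104 [ 0.4859 -0.2616  0.0875] | 231 109 [ 0.4838 -0.2616  0.0875] | 234 62 [ 0.4954 -0.2612  0.141 ] | 237 29 [ 0.4952 -0.2612  0.1464] | 240 30 [ 0.4955 -0.2611  0.153 ] | 243 29 [ 0.4954 -0.2611  0.1582] | 246 41 [ 0.4955 -0.2611  0.1635] | 249 53 [ 0.4939 -0.2611  0.1631] | 252 52 [ 0.4926 -0.2611  0.1634] | 255 53 [ 0.491  -0.2611  0.1631] | 258 55 [ 0.4895 -0.2611  0.163 ] | 261 70 [ 0.4877 -0.2611  0.162 ] | 264 69 [ 0.4863 -0.2611  0.1623] | 267 68 [ 0.4853 -0.2611  0.1637] | 270 68 [ 0.4832 -0.2611  0.162 ] | 273 68 [ 0.482  -0.2611  0.1628] | 276 68 [ 0.4805 -0.2611  0.1628] | 279 67 [ 0.4793 -0.2611  0.1638] | 282 66 [ 0.4777 -0.2611  0.1636] | 285 67 [ 0.4758 -0.2611  0.1625] | 288 66 [ 0.4746 -0.2611  0.1636] | 291 66 [ 0.4732 -0.2611  0.1638] | 294 65 [ 0.4716 -0.2611  0.1638] | 297 65 [ 0.4699 -0.2611  0.1635] | 300 65 [ 0.4691 -0.2611  0.165 ] | 303 65 [ 0.4665 -0.2611  0.163 ] | 306 65 [ 0.4652 -0.2611  0.1636] | 309 64 [ 0.4637 -0.2611  0.1638] | 312 64 [ 0.4616 -0.2611  0.1628] | 315 63 [ 0.4598 -0.2611  0.1625] | 318 63 [ 0.4589 -0.2611  0.1638] | 321 58 [ 0.4948 -0.2606  0.2313] | 
262 278 369 | 268 272 375 | 274 269 378 | 280 266 381 | 286 240 409 | 292 251 397 | 298 256 392 | 304 257 391 | 310 256 391 | 316 257 391 | 322 240 409 |
```

Emit:
arm_command --fingers '[0,0,0,0,0,0,0,0]' --travel '[[0.02,-0.025,0],[0.04,-0.05,0],[0.06,-0.075,0],[0.0785,-0.1,0],[0.0785,-0.1,0.03],[0.0785,-0.1,0.06],[0.0785,-0.1,0.075],[0.0785,-0.1,0.08]]' --dr '[[0,0,0],[0,0,0],[0,0,0],[0,0,0],[0,0,0],[0,0,0],[0,0,0],[0,0,0]]'

```text
time: 8.1
tool_pos: [0.5395, -0.1581, 0.0654]
tool_rot: [-3.139, 0.006, 0.0]
contact_force: [-0.4, 0.1, -0.2]
opening: 0.0638
grip_force: 6.0
```

Emit:
arm_command --fingers '[0,0,0,0,0,0,0]' --travel '[[0,0,0],[0,0,0.004],[0,0,0.008],[0,0,0.011],[0,0,0.014],[0,0,0.017],[0,0,0.017]]' --dr '[[0,0,0],[0,0,0],[0,0,0],[0,0,0],[0,0,0],[0,0,0],[0,0,0]]'

```text
time: 8.68
tool_pos: [0.5414, -0.1594, 0.0518]
tool_rot: [-3.141, 0.0, -0.0]
contact_force: [-0.6, 0.1, -0.7]
opening: 0.0634
grip_force: 6.0
```

Emit:
arm_command --fingers '[0,0,-0.6,-0.6,-0.6,-0.6,-0.6,-0.6]' --travel '[[0,0,0.001],[0,0,0.002],[0,0,0.002],[0,0,0.002],[0,0,0.002],[0,0,-0.01],[0,0,-0.04],[0,0,-0.08]]' --dr '[[0,0,0],[0,0,0],[0,0,0],[0,0,0],[0,0,0],[0,0,0],[0,0,0],[0,0,0]]'

```text
time: 9.35
tool_pos: [0.5398, -0.1586, 0.1304]
tool_rot: [-3.139, 0.006, -0.0]
contact_force: [1.1, -0.4, 0.5]
opening: 0.0735
grip_force: 0.0
```

Emit:
arm_command --fingers '[-0.6,-0.6,-0.6,-0.6,-0.6,-0.6,-0.6]' --travel '[[-0.02,0.025,-0.01],[-0.04,0.05,-0.02],[-0.06,0.075,-0.03],[-0.0785,0.1,-0.04],[-0.0785,0.1,-0.04],[-0.0785,0.1,-0.04],[-0.0785,0.1,-0.04]]' --dr '[[0,0,0],[0,0,0],[0,0,0],[0,0,0],[0,0,0],[0,0,0],[0,0,0]]'

```text
time: 9.93
tool_pos: [0.4633, -0.2591, 0.1721]
tool_rot: [-3.141, -0.0, -0.001]
contact_force: [0.4, 0.0, -1.0]
opening: 0.0735
grip_force: 0.0
```

```bash
python3 w.py w4
python3 - <<'E'
from h import *
c=dict(np.load('w4.npz'));d=c["z_map"];g=cv2.cvtColor(c["color"],6)
v,u=np.mgrid[:480,:640];P=np.stack([(u-c["cx"])/c["fx"]*d,(v-c["cy"])/c["fy"]*d,d],-1).reshape(-1,3)-c["t"]
P=(P@c["R"]);ok=d.ravel()>0
for n,x,y,lo,hi in(("cap",.541,-.160,.05,.075),("obj",.463,-.26,.078,.1),("capS",.463,-.16,.066,.09),("foam",.50,-.21,.03,.06)):
    m=ok&(np.hypot(P[:,0]-x,P[:,1]-y)<.045)&(P[:,2]>lo)&(P[:,2]<hi);Q=P[m]
    print(n,m.sum(),"zmed",np.median(Q[:,2]).round(4),"ctr",((np.percentile(Q,99.5,0)+np.percentile(Q,.5,0))/2).round(4),"ext",(np.percentile(Q,99.5,0)-np.percentile(Q,.5,0)).round(4))
    if n=="cap":
        A=np.c_[Q[:,:2],np.ones(len(Q))];t=Q[:,2]>np.median(Q[:,2])-.003;print(" tilt",np.linalg.lstsq(A[t],Q[t,2],rcond=None)[0][:2])
E
```

```text
9.9833 [ 0.4634 -0.2586  0.1718] [-3.141e+00  3.000e-04  2.000e-04] F [-0.22 -0.58  0.25] op 0.0733 grip 0.0
cap 5627 zmed 0.0603 ctr [ 0.5484 -0.1603  0.0565] ext [0.0731 0.0608 0.0116]
 tilt [5.62818426e-05 2.89258540e-03]
obj 4079 zmed 0.0874 ctr [ 0.4636 -0.2589  0.0854] ext [0.0538 0.0534 0.0076]
capS 3102 zmed 0.0753 ctr [ 0.4644 -0.1605  0.0719] ext [0.0477 0.0478 0.0105]
foam 8248 zmed 0.046 ctr [ 0.5003 -0.21    0.0474] ext [0.0865 0.0861 0.025 ]
```

View pics/w4.png

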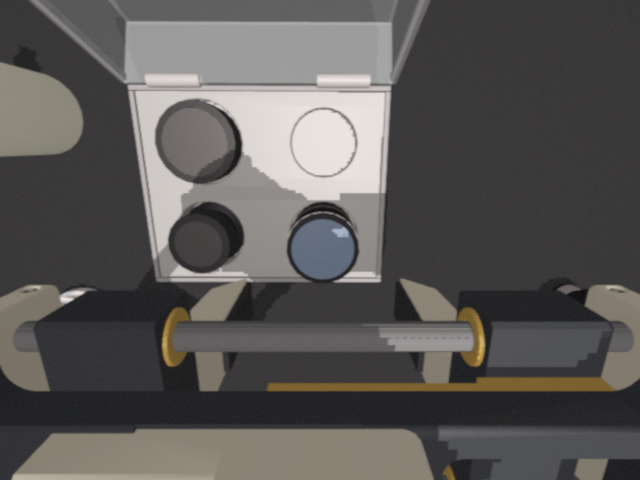

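The cap sits flat and fully down in the large recess (199,141); the bare objective is at (323,247).

Emit:
arm_command --fingers '[-0.6,-0.6,-0.6,-0.6,-0.6,-0.6,-0.6]' --travel '[[0,0,0.03],[0,0,0.06],[0,0,0.085],[0,0,0.1],[0,0,0.11],[0,0,0.116],[0,0,0.116]]' --dr '[[0,0,0],[0,0,0],[0,0,0],[0,0,0],[0,0,0],[0,0,0],[0,0,0]]' --squeeze 25

```text
time: 10.57
tool_pos: [0.4632, -0.2585, 0.0551]
tool_rot: [-3.14, 0.001, 0.001]
contact_force: [-0.6, 0.5, 0.1]
opening: 0.0736
grip_force: 0.0
```

Emit:
arm_command --fingers '[0,0.1,0.1,0.1,0.1,0.1]' --travel '[[0,0,0],[0,0,0],[0,0,0],[0,0,0],[0,0,0],[0,0,0]]' --dr '[[0,0,0],[0,0,0],[0,0,0],[0,0,0],[0,0,0],[0,0,0]]'

```text
time: 11.07
tool_pos: [0.4636, -0.2594, 0.0572]
tool_rot: [3.141, -0.001, -0.0]
contact_force: [-0.4, 2.7, 5.5]
opening: 0.0547
grip_force: 25.0
```

Emit:
arm_command --fingers '[0.1,0.1,0.1,0.1,0.1,0.1,0.1,0.1]' --travel '[[0,0,-0.005],[0,0,-0.015],[0,0,-0.03],[0,0,-0.047],[0,0,-0.065],[0,0,-0.083],[0,0,-0.1],[0,0,-0.1]]' --dr '[[0,0,0],[0,0,0],[0,0,0],[0,0,0],[0,0,0],[0,0,0],[0,0,0],[0,0,0]]'

```text
time: 11.73
tool_pos: [0.4645, -0.2606, 0.1598]
tool_rot: [3.138, -0.005, -0.0]
contact_force: [1.0, -0.2, -5.0]
opening: 0.0545
grip_force: 25.0
```

```bash
python3 w.py w5
python3 - <<'E'
from h import *
c=dict(np.load('w5.npz'));d=c["z_map"]
v,u=np.mgrid[:480,:640];P=np.stack([(u-c["cx"])/c["fx"]*d,(v-c["cy"])/c["fy"]*d,d],-1).reshape(-1,3)-c["t"]
P=P@c["R"];Q=P[(d.ravel()>0)&(np.hypot(P[:,0]-.463,P[:,1]+.259)<.034)&(P[:,2]>.1)&(P[:,2]<.2)]
z=np.percentile(Q[:,2],80);T=Q[abs(Q[:,2]-z)<.004];print(z,len(T),np.linalg.lstsq(np.c_[T[:,:2],np.ones(len(T))],T[:,2],rcond=None)[0],T.max(0),T.min(0))
t=dict(np.load('top1.npz'));s=dict(np.load('side.npz'))
from h import ray
c=dict(np.load('top.npz'));print("spray tip",ray(c,321,211,.19),ray(c,320,255,.05))
d=c["z_map"];P=np.stack([(u-c["cx"])/c["fx"]*d,(v-c["cy"])/c["fy"]*d,d],-1).reshape(-1,3)-c["t"];P=P@c["R"]
for n,x,y,r in(("blower",.505,.3,.05),("dropper",.549,.111,.04),("spray",.563,-.005,.08),("dishes",.3665,-.006,.05)):
    Q=P[(np.hypot(P[:,0]-x,P[:,1]-y)<r)&(P[:,2]>.025)];print(n,Q.min(0).round(3),Q.max(0).round(3))
E
```

```text
11.7833 [ 0.4638 -0.2601  0.1578] [ 3.1391e+00 -2.8000e-03 -3.0000e-04] F [ 0.1   0.34 -5.25] op 0.0542 grip 24.99895602464676
0.19034350208194373 8075 [-0.00206479 -0.00057712  0.19071945] [ 0.49202524 -0.22725216  0.19433225] [ 0.43565391 -0.29082322  0.18635323]
spray tip [ 0.62184301 -0.01965477  0.19      ] [ 0.52875786 -0.01801981  0.05      ]
blower [0.481 0.271 0.026] [0.533 0.324 0.1  ]
dropper [0.534 0.093 0.026] [0.571 0.13  0.094]
spray [ 0.532 -0.039  0.025] [0.624 0.03  0.206]
dishes [ 0.337 -0.036  0.037] [0.399 0.024 1.351]
```

Emit:
arm_command --fingers '[0.1,0.1,0.1,0.1,0.1,0.1,0.1,0.1]' --travel '[[-0.015,-0.02,0],[-0.03,-0.045,0],[-0.045,-0.076,0],[-0.054,-0.11,0],[-0.054,-0.145,0],[-0.054,-0.18,0],[-0.054,-0.215,0],[-0.054,-0.25,0]]' --dr '[[0,0,0],[0,0,0],[0,0,0],[0,0,0],[0,0,0],[0,0,0],[0,0,0],[0,0,0]]'

```text
time: 12.45
tool_pos: [0.408, -0.0079, 0.1552]
tool_rot: [-3.141, 0.002, -0.001]
contact_force: [0.7, -0.6, -5.7]
opening: 0.0546
grip_force: 25.0
```

Emit:
arm_command --fingers '[0.1,0.1,0.1,0.1,0.1,0.1,0.1,0.1]' --travel '[[0,-0.034,0],[0,-0.068,0],[0.01,-0.1,0],[0.03,-0.13,0],[0.05,-0.16,0],[0.07,-0.19,0],[0.083,-0.207,0],[0.09,-0.215,0]]' --dr '[[0,0,0],[0,0,0],[0,0,0],[0,0,0],[0,0,0],[0,0,0],[0,0,0],[0,0,0]]'

```text
time: 13.12
tool_pos: [0.4999, 0.208, 0.1544]
tool_rot: [-3.142, 0.001, 0.002]
contact_force: [-0.4, -0.3, -5.4]
opening: 0.0544
grip_force: 25.0
```

Emit:
arm_command --fingers '[0.1,0.1]' --travel '[[0,0,0],[0,0,0]]' --dr '[[0,0,0],[0,0,0]]'

```text
time: 13.28
tool_pos: [0.4983, 0.2054, 0.1544]
tool_rot: [3.14, 0.003, 0.001]
contact_force: [0.5, -0.4, -5.2]
opening: 0.0545
grip_force: 25.0
```

```bash
python3 w.py w6
python3 - <<'E'
from h import *
c=dict(np.load('w6.npz'));d=c["z_map"]
v,u=np.mgrid[:480,:640];P=np.stack([(u-c["cx"])/c["fx"]*d,(v-c["cy"])/c["fy"]*d,d],-1).reshape(-1,3)-c["t"];P=P@c["R"]
for n,x,y,r in(("blower",.505,.3,.06),("dropper",.549,.111,.04)):
    Q=P[(np.hypot(P[:,0]-x,P[:,1]-y)<r)&(P[:,2]>.025)&(P[:,2]<.11)];print(n,len(Q),Q.min(0).round(3),Q.max(0).round(3))
Q=P[(abs(P[:,0]-.57)<.02)&(abs(P[:,1]-.2)<.03)];print("floor",np.median(Q[:,2]))
Q=P[(np.hypot(P[:,0]-.5,P[:,1]-.205)<.034)&(P[:,2]>.1)&(P[:,2]<.2)];print("obj top",np.percentile(Q[:,2],80))
E
```

```text
13.3333 [0.498  0.2049 0.1548] [ 3.1403  0.0032 -0.    ] F [-0.16 -0.5  -4.41] op 0.0541 grip 24.99892830848694
blower 3573 [0.48  0.273 0.025] [0.532 0.321 0.097]
dropper 2391 [0.533 0.096 0.025] [0.57  0.132 0.094]
floor 0.0042951003941739205
obj top 0.18503590242278703
```

Emit:
arm_command --fingers '[0.1,0.1,0.1,0.1,0.1,0.1,0.1,0.1]' --travel '[[0,0,0.02],[0,0,0.04],[0,0,0.06],[0,0,0.078],[0,0,0.092],[0,0,0.102],[0,0,0.106],[0,0,0.106]]' --dr '[[0,0,0],[0,0,0],[0,0,0],[0,0,0],[0,0,0],[0,0,0],[0,0,0],[0,0,0]]'

```text
time: 14.0
tool_pos: [0.4986, 0.2049, 0.0495]
tool_rot: [3.141, 0.002, -0.001]
contact_force: [-0.2, -0.3, -5.4]
opening: 0.0543
grip_force: 25.0
```

Emit:
arm_command --fingers '[0.1,0.1,0.1,0.1,0.1,0.1]' --travel '[[0,0,0.001],[0,0,0.002],[0,0,0.003],[0,0,0.004],[0,0,0.005],[0,0,0.005]]' --dr '[[0,0,0],[0,0,0],[0,0,0],[0,0,0],[0,0,0],[0,0,0]]'

```text
time: 14.5
tool_pos: [0.4992, 0.2056, 0.0451]
tool_rot: [3.141, -0.0, -0.0]
contact_force: [-0.4, -0.5, -5.0]
opening: 0.0544
grip_force: 25.0
```

Emit:
arm_command --fingers '[0.1,0.1,0.1,0.1,0.1]' --travel '[[0,0,0.001],[0,0,0.002],[0,0,0.003],[0,0,0.004],[0,0,0.004]]' --dr '[[0,0,0],[0,0,0],[0,0,0],[0,0,0],[0,0,0]]'

```text
time: 14.92
tool_pos: [0.4991, 0.2055, 0.0409]
tool_rot: [3.141, 0.0, -0.0]
contact_force: [0.1, -0.2, -4.9]
opening: 0.0548
grip_force: 25.0
```

Emit:
arm_command --fingers '[0.1,0.1,0.1]' --travel '[[0,0,0.0008],[0,0,0.0015],[0,0,0.0015]]' --dr '[[0,0,0],[0,0,0],[0,0,0]]'

```text
time: 15.17
tool_pos: [0.4993, 0.2056, 0.0402]
tool_rot: [3.142, -0.0, -0.0]
contact_force: [-2.1, -0.6, 2.3]
opening: 0.0542
grip_force: 25.0
```

Landed. Release and rise.

Emit:
arm_command --fingers '[-0.25,-0.3,-0.5,-0.5,-0.5,-0.5]' --travel '[[0,0,0],[0,0,0],[0,0,0],[0,0,0],[0,0,0],[0,0,0]]' --dr '[[0,0,0],[0,0,0],[0,0,0],[0,0,0],[0,0,0],[0,0,0]]' --squeeze 5

```text
time: 15.67
tool_pos: [0.4994, 0.2056, 0.0397]
tool_rot: [3.142, -0.0, -0.0]
contact_force: [0.2, 0.0, -0.6]
opening: 0.0688
grip_force: 0.0
```

Emit:
arm_command --fingers '[-0.5,-0.5,-0.5,-0.5,-0.5,-0.5,-0.5,-0.5]' --travel '[[0,0,-0.005],[0,0,-0.015],[0,0,-0.035],[0,0,-0.06],[0,0,-0.09],[0,0,-0.12],[-0.01,0,-0.15],[-0.03,0,-0.18]]' --dr '[[0,0,0],[0,0,0],[0,0,0],[0,0,0],[0,0,0],[0,0,0],[0,0,0],[0,0,0]]'

```text
time: 16.33
tool_pos: [0.4702, 0.2054, 0.222]
tool_rot: [-3.141, -0.002, -0.001]
contact_force: [-0.2, -0.5, 0.9]
opening: 0.0686
grip_force: 0.0
```

Emit:
arm_command --fingers '[-0.5,-0.5,-0.5,-0.5,-0.5,-0.5]' --travel '[[-0.02,0.01,0],[-0.04,0.03,0],[-0.06,0.06,0],[-0.07,0.09,0],[-0.07,0.11,0],[-0.07,0.11,0]]' --dr '[[0,0,0],[0,0,0],[0,0,0],[0,0,0],[0,0,0],[0,0,0]]'

```text
time: 16.83
tool_pos: [0.3987, 0.0931, 0.2209]
tool_rot: [3.14, -0.002, -0.003]
contact_force: [0.5, -0.2, 0.3]
opening: 0.0691
grip_force: 0.0
```

```bash
python3 w.py w7; python3 w.py top2 top; python3 w.py side2 side
python3 - <<'E'
from h import *
a=cv2.imread('pics/side2.png')[120:400,180:560];b=cv2.imread('pics/top2.png')[190:350,170:450]
cv2.imwrite('pics/v7.png',np.vstack([cv2.resize(a,(400,295)),cv2.resize(b,(400,229))]))
for n in("w7","top2"):
    c=dict(np.load(n+'.npz'));d=c["z_map"];v,u=np.mgrid[:480,:640];P=np.stack([(u-c["cx"])/c["fx"]*d,(v-c["cy"])/c["fy"]*d,d],-1).reshape(-1,3)-c["t"];P=P@c["R"]
    Q=P[(np.hypot(P[:,0]-.5,P[:,1]-.205)<.05)&(P[:,2]>.055)&(P[:,2]<.09)];print(n,len(Q),np.median(Q[:,2]) if len(Q) else 0,Q.min(0),Q.max(0))
E
```

```text
16.8833 [0.3992 0.0944 0.2208] [ 3.1415e+00 -2.0000e-03 -3.0000e-03] F [-0.12  0.24  0.38] op 0.0689 grip 0.0
16.9333 [0.3994 0.0952 0.2206] [-3.1413e+00 -1.8000e-03 -2.2000e-03] F [ 0.52 -0.05  0.21] op 0.0683 grip 0.0
16.9833 [0.3995 0.0958 0.2204] [-3.1412e+00 -1.4000e-03 -1.1000e-03] F [-0.19  1.45  0.48] op 0.069 grip 0.0
w7 3649 0.0704551196743538 [0.47044345 0.17700541 0.05501278] [0.52621451 0.23276142 0.07307553]
top2 323 0.06873944003452188 [0.47720521 0.1759801  0.05569743] [0.5279997  0.23250041 0.07637018]
```

View pics/v7.png

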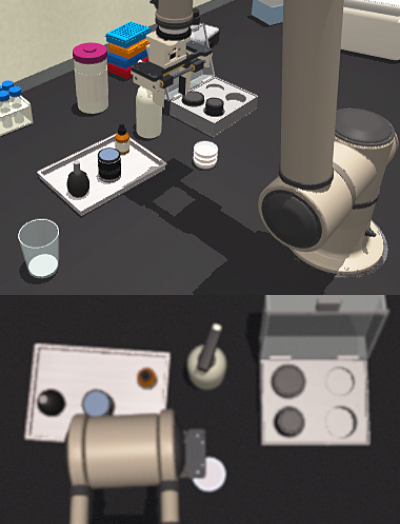

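The objective stands upright in the tray at (108,163) in the side view, between the blower and the dropper. In the top view the lid leans back, the cap is in the large recess (289,381) and the small objective is still capped (289,422).

```bash
python3 -c "
from cell import *
print(hand_in())"
```

```text
the job is handed in; nothing more can be done
None
```

The job is handed in after about 17 s: the lid is back past vertical, the cap is flat in the large recess, and the bare large objective stands upright in the tray. The small objective is still capped in its nest, and nothing else looked moved in the last pictures.

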